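# Load the stainer carrier in order of use

### The job

The four stain bottles in the wire rack stand in the order in which the stainer uses them, the first one next to the rack's loop handle. Move them one at a time, in that order, into the grey carrier so that they stand there in the same order, the first one next to the carrier's upright grip, each upright on the floor of its own pocket. Set each down on the pocket's floor rather than dropping it, tip none, and leave the glassware around them alone.

Things in the scene. Friction and masses are not known exactly. Their poses are not given: they have to be found in the camera images.
- tall_bottle: Narrow-necked bottle with a sloping shoulder and small screw cap, the tallest, 70 g. Glass straight from 0 to 56 mm. Amber glass, round, white cap, blank label; 88 mm high. Origin at the centre of its underside, z up its axis. Grip the straight glass (36 mm across), best 46 mm above its underside, clear of the rack's rim.
- dropper_bottle: Dropper bottle: short neck, small cap and a dark rubber teat on top, 55 g. Glass straight from 0 to 52 mm. Amber glass, round, white cap, blank label; 86 mm high. Origin at the centre of its underside, z up its axis. Grip the straight glass (32 mm across), best 46 mm above its underside, clear of the rack's rim.
- squat_jar: Wide-mouthed jar, the lowest and widest, with a broad cap 39 mm across (48 to 62 mm up), 80 g. Glass straight from 0 to 44 mm; glass and cap can be gripped together. Amber glass, round, white cap, blank label; 62 mm high. Origin at the centre of its underside, z up its axis. Grip the straight glass (40 mm across), best 46 mm above its underside, clear of the rack's rim.
- slim_vial: Slim straight cylinder with a cap as wide as itself, 40 g. Glass straight from 0 to 61 mm. Amber glass, round, white cap, blank label; 78 mm high. Origin at the centre of its underside, z up its axis. Grip the straight glass (26 mm across), best 46 mm above its underside, clear of the rack's rim.
- wire_rack: Bench rack of bent steel wire, 66 x 244 mm, four pockets with the bottles in changing order. A wire loop handle, 57 mm high, 15 mm beyond its +y end, marks the first end. Pocket centres on its y axis: y = +90 (first), +30, -30, -90 mm (fourth), x = 0; each 56 (y) x 58 mm (x) clear, floor 6 mm and rim 28 mm above the origin (on the table under its middle). Fixed, facing any way.
- carrier: Stainer carrier: grey moulded tray, 66 x 244 mm, four empty pockets. An upright grip lug, 54 mm high, 16 mm beyond its +y end, marks the first end; a low nose is at the other. Pocket centres on its y axis: y = +90 (first), +30, -30, -90 mm (fourth), x = 0; each 56 (y) x 58 mm (x) clear, floor 6 mm and rim 28 mm above the origin (on the table under its middle). Fixed, facing any way.
- beaker: Bystander: small empty glass beaker, 45 mm across, 57 mm high, near the front between the racks. Origin at the centre of its underside.
- petri_dish: Bystander: covered glass petri dish, 74 mm across, 18 mm high, behind and between the racks. Origin at the centre of its underside.
- glass_vial: Bystander: small glass weighing vial, 31 mm across, 42 mm high, at the left. Origin at the centre of its underside.
Things that resemble listed ones, but are neither listed nor needed, are in the scene too. What is shaped like the squat_jar but blue is not meant.

How it is judged:
By the outcome, as a careful person would: the job done as asked, in the order asked, and still so for the second after the job is handed in, with the robot touching nothing.
It also fails if it takes over 109 s, if anything falls off the work surface, if the arm or the gripper's body presses on something with over 40 N, if the wrist force passes 120 N, or if a joint passes its speed limit or range.

### The arm

A 6-joint arm with a two-finger parallel gripper is mounted at the origin on a cart in front of the work surface, level with it; the furniture and walls round the work are solid. World frame = base frame: x ahead of the robot, y to its left, z up, the work surface at z = 0. Lengths are in m, angles in rad, forces in N, time in s.
With the tool pointing down it reaches from about 0.325 to 1 m from the base axis. Payload 5.1 kg.
Tool frame: the origin (TCP) lies at the very end of the fingers, on their centre line; the grasp point (between the pads) lies 19 mm behind it; z points along the fingers, y is the line along which they close (so a half turn about z gives the same grasp; the last joint's range is limited). The gripper opens to 85 mm and grips with 20 to 120 N. Pads are 22 mm wide; open, the fingers measure 114 mm over their backs; the gripper's body (76 mm by 85 mm) begins 54 mm behind the grasp point. The pads swing forward as they close: fully open they stand 13 mm farther back than shut.
Start: joints at [-1.374, 0.124, 1.65, -0, 1.367, -0.083], TCP at [0.179, -0.625, 0.231] pointing down, gripper open.
Joint ranges: [-2.61, 2.61], [-1.02, 2.33], [0.03, 2.71], [-1.35, 4.49], [0.32, 2.68], [-2.91, 2.91]. Speed limits (rad/s): [2.57, 2.57, 3.14, 3.14, 3.14, 3.14].

### API

Orientations are given as a unit quaternion [w, x, y, z].
In Python, from plant import ctrl gives the robot as it stands.
- The arm moves only by the shell command python3 -m jog 'ROWS' [OPENING] [FORCE]. ROWS is JSON, a list that holds one entry, the list of rows, each a list of 6 numbers: the shift along the tool's x, y, z in mm, then the turn, a rotation vector about the tool's x, y, z in degrees. A call has exactly 8 rows; each row shifts and turns the commanded pose from where the row before left it, along the tool's axes as they then stand; what a row does not reach is not made up. A row lasts 1/8 s, in which the tool goes at most 62.5 mm and 10.7 degrees, less where a joint would pass 70% of its speed; a pose out of reach is approached as far as the arm can. A call is refused whole if a number of a shift passes 62.5 or a number of a turn 10.7, either way. A call with a gripper value outside its range is refused whole. OPENING is the closure, from -1 (fully open) to 1 (shut), set as the call begins (- or left out, the last holds). The fingers move at their own pace and stop on an object; FORCE is the grip in N (left out, the last holds). Time passes only in rows, so rows that do not move let the fingers close, or fill a call up. It gives the time, the measured TCP pose, the force, the opening and the grip force at its end, in the units of the state.
- ctrl.state(): the state, without advancing time (a new reading comes with each control period).
- ctrl.camera(name): name is "scene" or "top"; returns a dict with "image" (384x512x3 uint8, red, green, blue), "fov_y" (degrees; the focal length in pixels is half the picture's height over the tangent of half this angle, whatever the lens; pixels are square), "cx", "cy" (the principal point, pixels), "dist_coeffs" ([k1, k2, p1, p2, k3] as OpenCV has them; the pictures are not rectified), "rvec" (rotation vector, rad) and "tvec" (3), from world to camera coordinates, as OpenCV has them. Camera axes: x right, y down, z forward; pixel columns grow to the right and rows downward; lengths in m; the calibration is good to about 2 mm. A picture is of the moment at which its call begins. There is no depth.
- ctrl.finish_job(): hands the job in; it is judged then, once.
The state is a dict: "clock": time; "joint_positions": joint angles; "joint_vel": joint speeds; "tau": joint torques, N m; "tcp_pos": TCP position; "eef_rot": TCP orientation; "contact_force": force on the tool from outside, world axes, zero at the start; "torque": the same for the moment, N m; "opening": finger opening in m; "gripper_force": force on a finger pad.
Only numpy, scipy, OpenCV 4.12 (cv2) and the standard library are available. Lean on these libraries where they do the work, as an engineer would, in place of code of your own. Each camera call takes 0.05 s, during which the arm holds its last target. There are 200 camera calls.

## Working session

There is one attempt and no reset: what is moved stays moved. The work goes in short steps, Python scripts to look and compute and a shell command to move; the robot and the scene stay as the last step left them, time stands still between calls to the robot, and variables do not carry over. Pictures are saved under pics/ and viewed, at most 14 in all, crops included, and the job is handed in when it is done.

```bash
mkdir -p pics; ls; python3 - <<'E'
from plant import ctrl
import cv2,pickle
s=ctrl.state();print(s)
for n in("scene","top"):
    c=ctrl.camera(n);pickle.dump(c,open(f"pics/{n}.pkl","wb"))
    cv2.imwrite(f"pics/{n}0.png",cv2.resize(c["image"][:,:,::-1],(800,600),interpolation=cv2.INTER_CUBIC))
    print({k:v for k,v in c.items() if k!="image"})
E
```

```text
pics
{'clock': 0.0, 'joint_positions': array([-1.37360912e+00,  1.24554428e-01,  1.65165599e+00, -2.75524016e-05,
        1.36748969e+00, -8.25979271e-02]), 'joint_vel': array([-0.00070993, -0.00017291, -0.00137896, -0.00067375, -0.00142878,
        0.00022624]), 'tau': array([ 1.15316576e-03, -4.23615968e+01, -3.65450013e+01, -1.37897914e-04,
        7.18027353e-03,  1.71874581e-05]), 'tcp_pos': array([ 0.17934509, -0.62414349,  0.23003174]), 'eef_rot': array([-1.05122388e-03,  9.90230042e-01,  1.39439422e-01, -7.38071874e-05]), 'contact_force': array([-0.11109753, -0.06079   , -0.2613255 ]), 'torque': array([ 0.00698235,  0.01539217, -0.01665803]), 'gripper_force': 0.0, 'opening': 0.0854709848501596}
{'fov_y': 42.579823246408246, 'cx': 267.90018265644204, 'cy': 185.60869159196076, 'dist_coeffs': array([-0.01105444,  0.        ,  0.        ,  0.        ,  0.        ]), 'rvec': array([ 0.99041376, -2.45912928,  1.08136451]), 'tvec': array([0.46225331, 0.26990217, 1.09955474])}
{'fov_y': 45.54684869366565, 'cx': 249.29650667014454, 'cy': 188.2634758651685, 'dist_coeffs': array([-0.00657899,  0.        ,  0.        ,  0.        ,  0.        ]), 'rvec': array([ 2.10252534, -2.1180463 ,  0.17404987]), 'tvec': array([0.09128921, 0.54098306, 1.16554186])}
```

View pics/scene0.png

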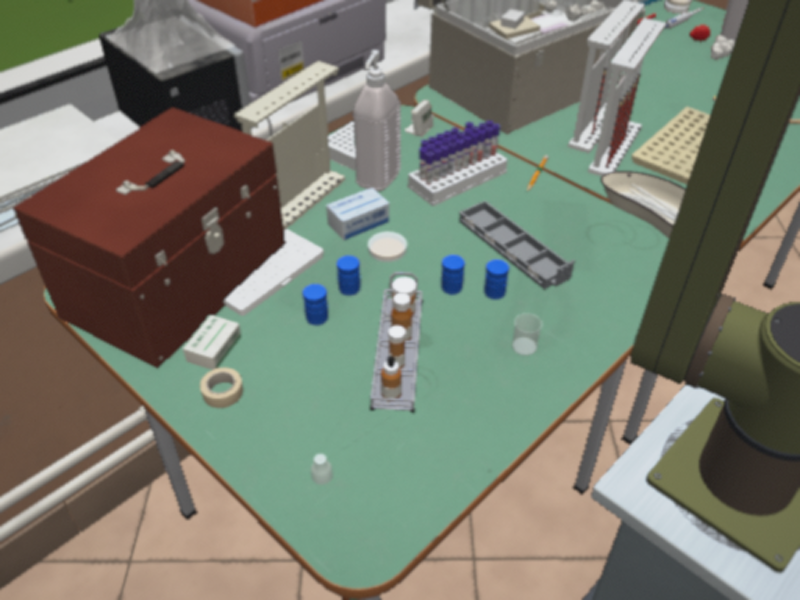

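View pics/top0.png

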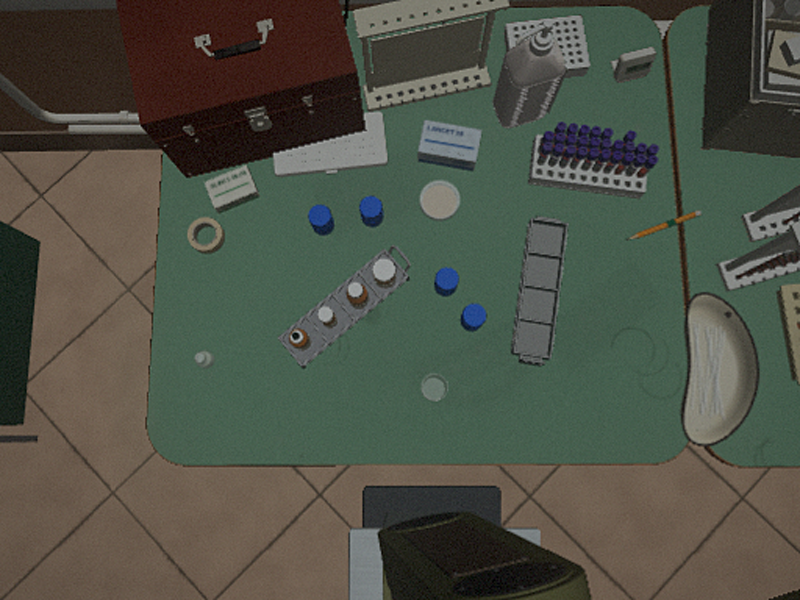

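The top view shows the wire rack at about (345,305), with its loop handle at the upper right (402,258). The carrier is at about (540,290), with ends at (548,222) and (532,358). The blue jars at (320,217), (371,209), (447,279) and (473,316) are decoys. I'll enlarge the rack and the carrier ends.

```bash
python3 - <<'E'
import cv2,pickle,numpy as np
s=pickle.load(open("pics/scene.pkl","rb"))["image"][:,:,::-1];t=pickle.load(open("pics/top.pkl","rb"))["image"][:,:,::-1]
def crop(im,x0,x1,y0,y1,w,h): return cv2.resize(im[y0:y1,x0:x1],(w,h),interpolation=cv2.INTER_CUBIC)
cv2.imwrite("pics/crop1.png",np.hstack([crop(t,170,270,150,240,400,360)*1,crop(t,315,375,130,240,200,360),crop(t,315,375,130,240,200,360)[:, :0]]))
cv2.imwrite("pics/crop2.png",np.hstack([crop(s,230,280,170,265,300,570),crop(s,285,375,120,190,500,389 )if 0 else cv2.copyMakeBorder(crop(s,285,375,120,190,490,381),0,189,0,0,cv2.BORDER_CONSTANT)]))
E
```

```text
(no output)
```

View pics/crop1.png

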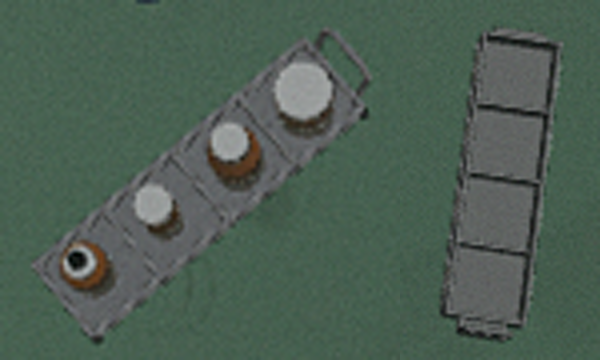

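View pics/crop2.png

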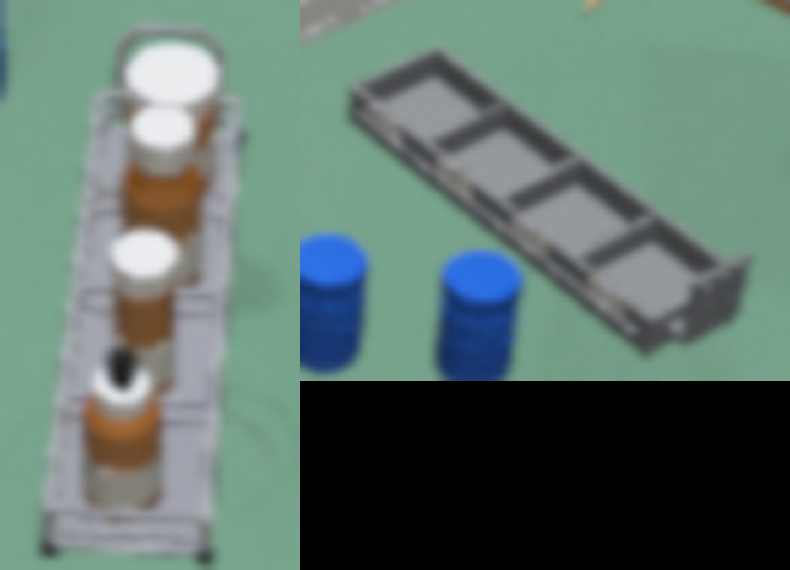

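The first crop puts the bottles, from the loop handle outward, in this order: squat jar (305,92; broad cap), tall bottle (230,145), slim vial (155,205), dropper (80,262; dark teat). The second crop shows the carrier's upright lug at the end nearest the robot (720,290), which is the bottom end in the top view. Next I'll measure positions.

```bash
cat > h.py <<'E'
import cv2,pickle,numpy as np
from scipy.spatial.transform import Rotation as R
def cam(c):
    f=192/np.tan(np.radians(c["fov_y"]/2)); K=np.array([[f,0,c["cx"]],[0,f,c["cy"]],[0,0,1.]])
    return K,c["dist_coeffs"],R.from_rotvec(c["rvec"]).as_matrix(),np.asarray(c["tvec"])
def ray(c,px,z):
    K,d,Rm,t=cam(c); n=cv2.undistortPoints(np.array(px,float).reshape(-1,1,2),K,d)[:,0]
    D=np.c_[n,np.ones(len(n))]@Rm; o=-Rm.T@t
    return o+D*((z-o[2])/D[:,2])[:,None]
def proj(c,P):
    K,d,Rm,t=cam(c); return cv2.projectPoints(np.array(P,float).reshape(-1,1,3),c["rvec"],t,K,d)[0][:,0]
E
python3 - <<'E'
from h import *
t=pickle.load(open("pics/top.pkl","rb"));s=pickle.load(open("pics/scene.pkl","rb"))
for c in(t,s): print("cam",-cam(c)[2].T@cam(c)[3])
# carrier by rim corners
a=np.array([[82,33],[160,45],[122,327],[44,315]])/[200/60,360/110]+[315,130]
b=np.array([[33,265],[98,340],[365,112],[305,40]])/4+[170,150]
for n,p in(("carrier",a),("rack",b)):
    w=ray(t,p,.028);print(n,w.round(4).tolist(),w.mean(0).round(4),[round(float(np.linalg.norm(w[i]-w[i-1])),4) for i in range(4)])
def white(c,box):
    im=c["image"].astype(int);m=(im.min(2)>thr)&(im.max(2)-im.min(2)<25)
    k=np.zeros_like(m);x0,x1,y0,y1=box;k[y0:y1,x0:x1]=1;m=(m&k).astype(np.uint8)
    n,l,st,ce=cv2.connectedComponentsWithStats(m)
    return [(st[i][:5].tolist(),ce[i].round(2).tolist()) for i in range(1,n) if st[i][4]>12]
print("tops");thr=135
for q in white(t,(170,270,150,240)):print(q)
thr=200;print("scene")
for q in white(s,(230,280,170,265)):print(q)
# carrier pocket floors
im=t["image"].astype(int);m=((im.max(2)-im.min(2)<14)&(im.min(2)>85)).astype(np.uint8);m[:,:315]=0;m[:,375:]=0;m[:130]=0;m[240:]=0
n,l,st,ce=cv2.connectedComponentsWithStats(m)
for i in range(1,n):
    if st[i][4]>100:print(st[i].tolist(),ce[i].round(1),ray(t,[ce[i]],.006).round(4))
E
```

```text
cam [0.31167249 0.05740873 1.24861873]
cam [-0.07613446  0.78142278  0.93761822]
carrier [[0.6794, -0.1621, 0.028], [0.6681, -0.2258, 0.028], [0.431, -0.1835, 0.028], [0.4412, -0.1219, 0.028]] [ 0.5549 -0.1733  0.028 ] [0.2415, 0.0647, 0.2409, 0.0624]
rack [[0.4714, 0.2801, 0.028], [0.4205, 0.2352, 0.028], [0.5746, 0.0552, 0.028], [0.6257, 0.0959, 0.028]] [0.523  0.1666 0.028 ] [0.2402, 0.0678, 0.2369, 0.0654]
tops
([239, 166, 14, 13, 148], [245.3, 171.99])
([223, 181, 9, 9, 63], [226.89, 184.79])
([204, 196, 9, 10, 66], [207.7, 200.59])
([186, 212, 8, 7, 17], [190.29, 215.71])
scene
([251, 178, 15, 17, 166], [257.75, 184.8])
([249, 209, 10, 7, 58], [253.47, 211.91])
([246, 232, 8, 5, 15], [249.4, 234.67])
[334, 140, 27, 61, 821] [347.7 164.7] [[ 0.6147 -0.1854  0.006 ]]
[332, 184, 23, 23, 413] [343.1 195.2] [[ 0.5287 -0.169   0.006 ]]
[328, 205, 24, 27, 459] [340.2 217.6] [[ 0.4669 -0.1584  0.006 ]]
```

```bash
python3 - <<'E'
from h import *
t=pickle.load(open("pics/top.pkl","rb"));s=pickle.load(open("pics/scene.pkl","rb"))
C=np.array([.523,.1666]);u=np.array([.646,-.763]);v=np.array([.763,.646])
for n,p,z in(("jar",[245.3,171.99],.067),("tall",[226.89,184.79],.093),("vial",[207.7,200.59],.082),("teat",[190.,215.5],.087)):
    w=ray(t,[p],z)[0,:2];print(n,w.round(4),"rack along",((w-C)@u*1e3).round(1),"across",((w-C)@v*1e3).round(1))
for n,p,z in(("jar",[257.75,184.8],.065),("tall",[253.47,211.91],.092),("vial",[249.4,234.67],.082)):
    w=ray(s,[p],z)[0,:2];print("scene",n,w.round(4),"rack along",((w-C)@u*1e3).round(1),"across",((w-C)@v*1e3).round(1))
# check bottle base and teat in both views
im=t["image"].astype(int)
for q in ([447,279],[473,316],[434,388]): print(ray(t,[np.array(q)*.64],.05).round(3))
# teat dark
for c,b in((t,(184,198,208,222)),(s,(244,258,225,245))):
    im=c["image"].max(2);x0,x1,y0,y1=b;m=im[y0:y1,x0:x1]<60;yy,xx=np.nonzero(m);print(len(xx),xx.mean()+x0,yy.mean()+y0,ray(c,[[xx.mean()+x0,yy.mean()+y0]],.084).round(4))
E
```

```text
jar [0.5829 0.0973] rack along 91.6 across 1.0
tall [0.5436 0.1441] rack along 30.5 across 1.2
vial [0.5045 0.1946] rack along -33.3 across 4.0
teat [0.4653 0.2391] rack along -92.5 across 2.8
scene jar [0.575  0.1049] rack along 80.7 across -0.1
scene tall [0.496  0.2009] rack along -43.6 across 1.6
scene vial [0.4585 0.2523] rack along -107.1 across 6.1
[[ 0.568 -0.011  0.05 ]]
[[ 0.503 -0.054  0.05 ]]
[[0.382 0.014 0.05 ]]
25 191.76 216.72 [[0.4625 0.2349 0.084 ]]
12 249.91666666666666 230.58333333333334 [[0.4652 0.2438 0.084 ]]
```

```bash
cat > go.py <<'E'
import sys,numpy as np
from h import R
from plant import ctrl
# go.py x y z yaw : remaining shift in tool axes (mm) in the present tool frame and in the target frame, turn about tool z
s=ctrl.state();x,y,z,w=map(float,sys.argv[1:]);M=R.from_quat(np.roll(s["eef_rot"],-1)).as_matrix()
d=np.array([x,y,z])-s["tcp_pos"];a=np.radians(w);T=np.array([[-np.sin(a),np.cos(a),0],[np.cos(a),np.sin(a),0],[0,0,-1]]).T
print("t",round(s["clock"],2),"now-frame",(1e3*M.T@d).round(1),"target-frame",(1e3*T.T@d).round(1),"turn deg",np.degrees(R.from_matrix(M.T@T).as_rotvec()).round(1),"q",s["joint_positions"].round(2),"open",round(s["opening"],4),"F",s["contact_force"].round(1),"g",s["gripper_force"])
E
python3 -m jog '[[[0,0,0,0,0,-10.4],[0,0,0,0,0,-10.4],[0,0,0,0,0,-10.4],[0,0,0,0,0,-10.4],[0,0,0,0,0,-10.4],[0,0,0,0,0,-10.4],[0,0,0,0,0,-10.4],[0,0,0,0,0,-10.4]]]' -1 40
python3 -m jog '[[[0,0,0,0,0,-10.4],[0,0,0,0,0,-10.4],[0,0,0,0,0,-10.4],[21,55,0,0,0,0],[21,55,0,0,0,0],[21,55,0,0,0,0],[21,55,0,0,0,0],[21,55,0,0,0,0]]]' >/dev/null
python3 -m jog '[[[21,55,0,0,0,0],[21,55,0,0,0,0],[21,55,0,0,0,0],[21,55,0,0,0,0],[21,55,0,0,0,0],[21,55,0,0,0,0],[21,55,0,0,0,0],[21,55,0,0,0,0]]]' >/dev/null
python3 go.py .582 .098 .16 40.3
```

```text
clock: 1.1
tcp_pos: [0.1794, -0.6243, 0.2305]
eef_rot: [-0.001, 0.646, 0.764, 0.0]
contact_force: [0.5, 0.8, -1.4]
opening: 0.0856
gripper_force: 0.0
t 3.1 now-frame [14.8 58.6 70.9] target-frame [15.  58.5 70.9] turn deg [-0.   0.   0.2] q [-0.01 -0.1   1.88 -0.    1.37 -0.71] open 0.0854 F [ 0.8 -1.   0.4] g 0.0
```

```bash
python3 -m jog '[[[14,54,0,0,0,0],[0,4,30,0,0,0],[0,0,40,0,0,0],[0,0,0,0,0,0],[0,0,0,0,0,0],[0,0,0,0,0,0],[0,0,0,0,0,0],[0,0,0,0,0,0]]]'
python3 go.py .582 .098 .033 40.3
python3 - <<'E'
from h import *
from plant import ctrl
c=ctrl.camera("top");s=ctrl.camera("scene")
f=lambda im:cv2.resize(im[:,:,::-1],None,fx=4,fy=4,interpolation=cv2.INTER_CUBIC)
cv2.imwrite("pics/a.png",np.hstack([f(c["image"][140:250,175:275]),f(s["image"][150:260,220:320])]))
E
```

```text
clock: 4.1
tcp_pos: [0.5821, 0.095, 0.1623]
eef_rot: [0.001, 0.419, 0.908, 0.0]
contact_force: [0.5, -1.2, -0.3]
opening: 0.0851
gripper_force: 0.0
t 4.1 now-frame [  2.5   1.7 129.3] target-frame [  2.4   1.9 129.3] turn deg [0.1 0.1 0.1] q [ 0.07  0.04  1.85  0.    1.24 -0.63] open 0.0851 F [ 0.5 -1.2 -0.3] g 0.0
```

View pics/a.png

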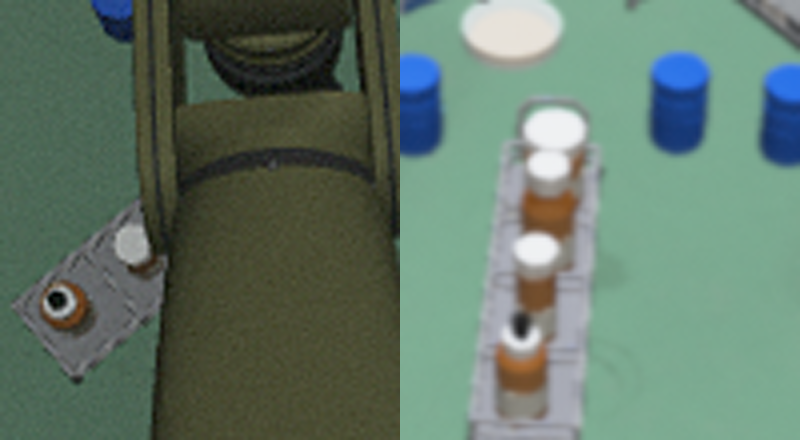

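The top view shows the arm over the jar, and the scene crop shows the rack undisturbed, with the jar at (555,130) and the gripper above the frame. I'll descend and grip.

```bash
python3 -m jog '[[[2,2,35,0,0,0],[0,0,35,0,0,0],[0,0,30,0,0,0],[0,0,20,0,0,0],[0,0,10,0,0,0],[0,0,0,0,0,0],[0,0,0,0,0,0],[0,0,0,0,0,0]]]'
python3 -m jog '[[[0,0,0,0,0,0],[0,0,0,0,0,0],[0,0,0,0,0,0],[0,0,0,0,0,0],[0,0,0,0,0,0],[0,0,0,0,0,0],[0,0,0,0,0,0],[0,0,0,0,0,0]]]' 1 40
python3 go.py .582 .098 .033 40.3
```

```text
clock: 5.2
tcp_pos: [0.5829, 0.098, 0.0326]
eef_rot: [0.001, 0.419, 0.908, 0.001]
contact_force: [0.6, 0.5, 0.1]
opening: 0.0851
gripper_force: 0.0
clock: 6.2
tcp_pos: [0.5824, 0.0979, 0.0318]
eef_rot: [0.0, 0.419, 0.908, 0.0]
contact_force: [0.4, -0.2, 5.5]
opening: 0.0385
gripper_force: 40.7
t 6.2 now-frame [ 0.3 -0.2 -1.2] target-frame [ 0.3 -0.2 -1.2] turn deg [0.  0.  0.1] q [ 0.08  0.2   1.93  0.    1.01 -0.63] open 0.0385 F [ 0.4 -0.2  5.5] g 40.660821429555654
```

```bash
python3 -m jog '[[[0,0,-10,0,0,0],[0,0,-30,0,0,0],[0,0,-40,0,0,0],[0,0,-40,0,0,0],[0,0,-20,0,0,-9.9],[0,0,0,0,0,-10],[0,0,0,0,0,-10],[0,0,0,0,0,-10]]]'
python3 -m jog '[[[7,-27,0,0,0,0],[10,-45,0,0,0,0],[12,-50,0,0,0,0],[12,-50,0,0,0,0],[12,-50,0,0,0,0],[12,-35,0,0,0,0],[4,-15,0,0,0,0],[0,0,0,0,0,0]]]'
python3 go.py .467 -.158 .034 80.1
```

```text
clock: 7.2
tcp_pos: [0.5811, 0.0978, 0.1706]
eef_rot: [-0.001, 0.081, 0.997, -0.0]
contact_force: [0.4, -0.8, -1.1]
opening: 0.0384
gripper_force: 40.4
clock: 8.2
tcp_pos: [0.4679, -0.1589, 0.171]
eef_rot: [-0.0, 0.085, 0.996, 0.0]
contact_force: [0.3, -0.0, -0.3]
opening: 0.0385
gripper_force: 40.5
t 8.2 now-frame [  0.9   0.6 137. ] target-frame [  1.    0.7 137. ] turn deg [ 0.  -0.   0.1] q [-0.44 -0.18  2.05  0.    1.27 -1.84] open 0.0385 F [ 0.3 -0.  -0.3] g 40.49218422427657
```

```bash
python3 -m jog '[[[1,1,20,0,0,0],[0,0,35,0,0,0],[0,0,35,0,0,0],[0,0,15,0,0,0],[0,0,3,0,0,0],[0,0,0,0,0,0],[0,0,0,0,0,0],[0,0,0,0,0,0]]]'
python3 go.py .467 -.158 .033 80.1
python3 - <<'E'
from h import *
from plant import ctrl
c=ctrl.camera("top");s=ctrl.camera("scene")
f=lambda im:cv2.resize(im[:,:,::-1],None,fx=4,fy=4,interpolation=cv2.INTER_CUBIC)
cv2.imwrite("pics/b.png",np.hstack([f(c["image"][130:240,290:390]),f(s["image"][90:200,285:385])]))
E
```

```text
clock: 9.2
tcp_pos: [0.4682, -0.1579, 0.0645]
eef_rot: [0.001, 0.084, 0.996, -0.0]
contact_force: [-0.1, 0.3, -0.9]
opening: 0.0386
gripper_force: 40.5
t 9.2 now-frame [ 1.2 -0.3 31.5] target-frame [ 1.1 -0.3 31.5] turn deg [-0.   0.1  0.2] q [-0.43 -0.05  2.13  0.    1.06 -1.84] open 0.0386 F [-0.1  0.3 -0.9] g 40.50330507539911
```

View pics/b.png

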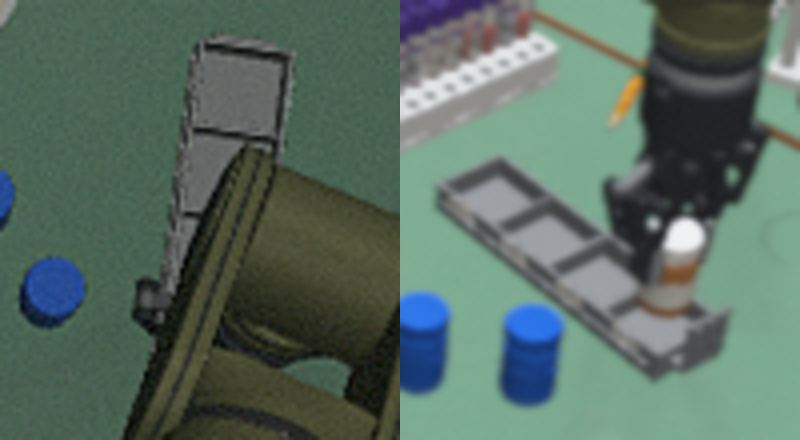

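The scene crop shows the jar held upright at (675,265), just above the first pocket beside the lug at (710,340). I'll lower it gently.

```bash
python3 -m jog '[[[1,0,10,0,0,0],[0,0,10,0,0,0],[0,0,5,0,0,0],[0,0,3,0,0,0],[0,0,1,0,0,0],[0,0,0,0,0,0],[0,0,0,0,0,0],[0,0,0,0,0,0]]]'
python3 -m jog '[[[0,0,0.5,0,0,0],[0,0,0.5,0,0,0],[0,0,0.5,0,0,0],[0,0,0,0,0,0],[0,0,0,0,0,0],[0,0,0,0,0,0],[0,0,0,0,0,0],[0,0,0,0,0,0]]]'
```

```text
clock: 10.3
tcp_pos: [0.4666, -0.1574, 0.0346]
eef_rot: [0.0, 0.084, 0.996, -0.0]
contact_force: [0.2, 0.5, -0.1]
opening: 0.0384
gripper_force: 40.5
clock: 11.3
tcp_pos: [0.4665, -0.1574, 0.0328]
eef_rot: [0.0, 0.084, 0.996, -0.0]
contact_force: [-0.9, -0.4, -0.8]
opening: 0.0383
gripper_force: 40.5
```

```bash
python3 -m jog '[[[0,0,0.5,0,0,0],[0,0,0.5,0,0,0],[0,0,0,0,0,0],[0,0,0,0,0,0],[0,0,0,0,0,0],[0,0,0,0,0,0],[0,0,0,0,0,0],[0,0,0,0,0,0]]]'
python3 -m jog '[[[0,0,0.4,0,0,0],[0,0,0,0,0,0],[0,0,0,0,0,0],[0,0,0,0,0,0],[0,0,0,0,0,0],[0,0,0,0,0,0],[0,0,0,0,0,0],[0,0,0,0,0,0]]]'
```

```text
clock: 12.3
tcp_pos: [0.4664, -0.1573, 0.0318]
eef_rot: [-0.0, 0.084, 0.996, 0.0]
contact_force: [0.2, -0.3, -0.9]
opening: 0.0384
gripper_force: 40.5
clock: 13.3
tcp_pos: [0.4666, -0.1574, 0.0318]
eef_rot: [0.0, 0.084, 0.996, -0.0]
contact_force: [-2.8, 1.0, 5.8]
opening: 0.0386
gripper_force: 41.0
```

Floor contact. I'll open, retreat and go to the tall bottle.

```bash
python3 -m jog '[[[0,0,0,0,0,0],[0,0,0,0,0,0],[0,0,0,0,0,0],[0,0,0,0,0,0],[0,0,0,0,0,0],[0,0,-5,0,0,0],[0,0,-15,0,0,0],[0,0,-30,0,0,0]]]' -1
python3 -m jog '[[[0,0,-40,0,0,0],[0,0,-40,0,0,0],[0,0,0,0,0,9.9],[0,0,0,0,0,10],[0,0,0,0,0,10],[0,0,0,0,0,10],[0,0,0,0,0,0],[0,0,0,0,0,0]]]'
python3 go.py .543 .144 .16 40.3
python3 - <<'E'
from h import *
from plant import ctrl
c=ctrl.camera("top");s=ctrl.camera("scene")
f=lambda im:cv2.resize(im[:,:,::-1],None,fx=4,fy=4,interpolation=cv2.INTER_CUBIC)
cv2.imwrite("pics/c.png",np.hstack([f(c["image"][130:240,290:390]),f(s["image"][90:200,285:385])]))
E
```

```text
clock: 14.3
tcp_pos: [0.4657, -0.157, 0.0817]
eef_rot: [-0.001, 0.084, 0.996, 0.0]
contact_force: [0.4, -0.2, -0.3]
opening: 0.0852
gripper_force: 0.0
clock: 15.3
tcp_pos: [0.4666, -0.1574, 0.1621]
eef_rot: [0.0, 0.418, 0.908, 0.0]
contact_force: [-0.4, -0.3, 0.7]
opening: 0.0855
gripper_force: 0.0
t 15.3 now-frame [179.3 254.    2.1] target-frame [180.5 253.2   2.1] turn deg [0.  0.  0.3] q [-0.43 -0.18  2.07  0.    1.25 -1.14] open 0.0855 F [-0.4 -0.3  0.7] g 0.0
```

View pics/c.png

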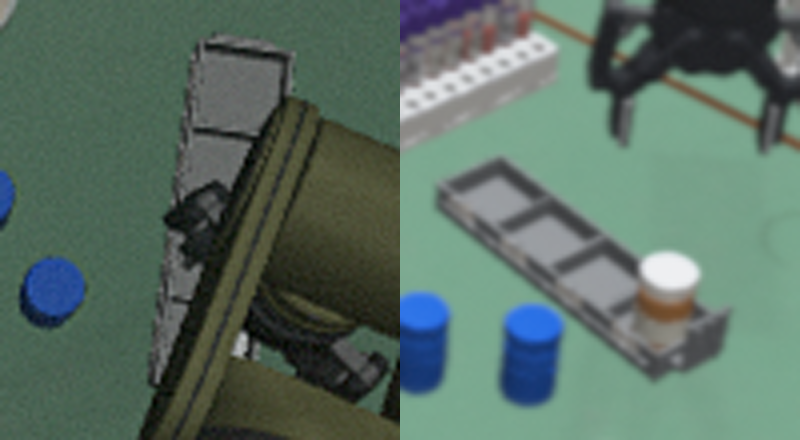

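The jar stands upright at (665,305) in the pocket next to the lug. Now the tall bottle.

```bash
python3 -m jog '[[[15,20,0,0,0,0],[30,43,0,0,0,0],[35,50,0,0,0,0],[35,50,0,0,0,0],[35,50,0,0,0,0],[20,28,0,0,0,0],[10,13,0,0,0,0],[0,0,0,0,0,0]]]'
python3 go.py .543 .144 .033 40.3
```

```text
clock: 16.4
tcp_pos: [0.543, 0.1446, 0.1613]
eef_rot: [-0.0, 0.418, 0.908, -0.0]
contact_force: [1.2, -0.2, -0.5]
opening: 0.0851
gripper_force: 0.0
t 16.4 now-frame [ -0.4  -0.3 128.3] target-frame [ -0.4  -0.4 128.3] turn deg [-0.   0.   0.2] q [ 0.16 -0.01  1.92 -0.    1.24 -0.54] open 0.0851 F [ 1.2 -0.2 -0.5] g 0.0
```

```bash
python3 -m jog '[[[0,0,35,0,0,0],[0,0,35,0,0,0],[0,0,30,0,0,0],[0,0,20,0,0,0],[0,0,9,0,0,0],[0,0,0,0,0,0],[0,0,0,0,0,0],[0,0,0,0,0,0]]]' >/dev/null
python3 -m jog '[[[0,0,0,0,0,0],[0,0,0,0,0,0],[0,0,0,0,0,0],[0,0,0,0,0,0],[0,0,0,0,0,0],[0,0,0,0,0,0],[0,0,0,0,0,0],[0,0,0,0,0,0]]]' 1 40
python3 -m jog '[[[0,0,-10,0,0,0],[0,0,-30,0,0,0],[0,0,-40,0,0,0],[0,0,-40,0,0,0],[0,0,-20,0,0,-9.9],[0,0,0,0,0,-10],[0,0,0,0,0,-10],[0,0,0,0,0,-10]]]'
python3 -m jog '[[[-3,-27,0,0,0,0],[-6,-55,0,0,0,0],[-6,-55,0,0,0,0],[-6,-55,0,0,0,0],[-6,-55,0,0,0,0],[-6,-45,0,0,0,0],[-4,-19,0,0,0,0],[0,0,0,0,0,0]]]'
python3 go.py .526 -.169 .032 80.1
```

```text
clock: 18.4
tcp_pos: [0.5433, 0.1445, 0.0327]
eef_rot: [0.0, 0.419, 0.908, 0.0]
contact_force: [-0.3, -0.0, 3.0]
opening: 0.0353
gripper_force: 40.2
clock: 19.4
tcp_pos: [0.5426, 0.1443, 0.1723]
eef_rot: [-0.0, 0.081, 0.997, -0.0]
contact_force: [0.6, -0.6, -0.6]
opening: 0.0347
gripper_force: 40.0
clock: 20.4
tcp_pos: [0.5271, -0.1689, 0.1723]
eef_rot: [-0.0, 0.085, 0.996, 0.0]
contact_force: [0.4, 0.4, -1.1]
opening: 0.0347
gripper_force: 40.2
t 20.4 now-frame [  1.   -0.3 140.3] target-frame [  1.1  -0.3 140.3] turn deg [ 0.  -0.   0.1] q [-0.41 -0.04  1.92  0.    1.26 -1.81] open 0.0347 F [ 0.4  0.4 -1.1] g 40.21110100205988
```

```bash
python3 -m jog '[[[1,0,35,0,0,0],[0,0,35,0,0,0],[0,0,35,0,0,0],[0,0,20,0,0,0],[0,0,9,0,0,0],[0,0,3,0,0,0],[0,0,0,0,0,0],[0,0,0,0,0,0]]]'
python3 -m jog '[[[0,0,0.5,0,0,0],[0,0,0.5,0,0,0],[0,0,0.5,0,0,0],[0,0,0.5,0,0,0],[0,0,0,0,0,0],[0,0,0,0,0,0],[0,0,0,0,0,0],[0,0,0,0,0,0]]]'
python3 -m jog '[[[0,0,0.4,0,0,0],[0,0,0,0,0,0],[0,0,0,0,0,0],[0,0,0,0,0,0],[0,0,0,0,0,0],[0,0,0,0,0,0],[0,0,0,0,0,0],[0,0,0,0,0,0]]]'
```

```text
clock: 21.4
tcp_pos: [0.5272, -0.1686, 0.0366]
eef_rot: [0.001, 0.084, 0.996, -0.0]
contact_force: [0.5, -0.2, -0.8]
opening: 0.0346
gripper_force: 40.2
clock: 22.4
tcp_pos: [0.5264, -0.1682, 0.0334]
eef_rot: [0.0, 0.084, 0.996, 0.0]
contact_force: [0.6, 1.1, -0.6]
opening: 0.0347
gripper_force: 40.2
clock: 23.4
tcp_pos: [0.5263, -0.1682, 0.033]
eef_rot: [-0.0, 0.084, 0.996, 0.0]
contact_force: [-0.8, 1.2, -1.4]
opening: 0.0345
gripper_force: 40.2
```

```bash
python3 -m jog '[[[0,0,0.4,0,0,0],[0,0,0.3,0,0,0],[0,0,0,0,0,0],[0,0,0,0,0,0],[0,0,0,0,0,0],[0,0,0,0,0,0],[0,0,0,0,0,0],[0,0,0,0,0,0]]]'
python3 -m jog '[[[0,0,0.3,0,0,0],[0,0,0.3,0,0,0],[0,0,0,0,0,0],[0,0,0,0,0,0],[0,0,0,0,0,0],[0,0,0,0,0,0],[0,0,0,0,0,0],[0,0,0,0,0,0]]]'
```

```text
clock: 24.4
tcp_pos: [0.5265, -0.1683, 0.0327]
eef_rot: [0.0, 0.084, 0.996, -0.0]
contact_force: [-2.1, 0.5, 5.7]
opening: 0.0349
gripper_force: 40.8
clock: 25.4
tcp_pos: [0.5265, -0.1683, 0.0327]
eef_rot: [0.0, 0.084, 0.996, 0.0]
contact_force: [-4.1, 1.6, 9.4]
opening: 0.0347
gripper_force: 41.2
```

```bash
python3 -m jog '[[[0,0,0,0,0,0],[0,0,0,0,0,0],[0,0,0,0,0,0],[0,0,0,0,0,0],[0,0,0,0,0,0],[0,0,-5,0,0,0],[0,0,-15,0,0,0],[0,0,-30,0,0,0]]]' -1 >/dev/null
python3 -m jog '[[[0,0,-40,0,0,0],[0,0,-40,0,0,0],[0,0,0,0,0,9.9],[0,0,0,0,0,10],[0,0,0,0,0,10],[0,0,0,0,0,10],[0,0,0,0,0,0],[0,0,0,0,0,0]]]' >/dev/null
python3 go.py .504 .192 .16 40.3
python3 - <<'E'
from h import *
from plant import ctrl
c=ctrl.camera("top");s=ctrl.camera("scene")
f=lambda im:cv2.resize(im[:,:,::-1],None,fx=4,fy=4,interpolation=cv2.INTER_CUBIC)
cv2.imwrite("pics/d.png",np.hstack([f(c["image"][140:250,170:270]),f(s["image"][90:200,285:385])]))
im=c["image"].astype(int);m=(im.min(2)>135)&(im.max(2)-im.min(2)<25);m[:,:198]=0;m[:,218:]=0;m[:190]=0;m[210:]=0
y,x=np.nonzero(m);print(len(x),ray(c,[[x.mean(),y.mean()]],.083))
E
```

```text
t 27.4 now-frame [288.3 217.3   2.3] target-frame [289.3 215.9   2.4] turn deg [0.  0.  0.3] q [-0.41 -0.04  1.94 -0.    1.24 -1.11] open 0.0854 F [ 0.8  0.5 -0.2] g 0.0
70 [[0.50494622 0.19429765 0.083     ]]
```

View pics/d.png

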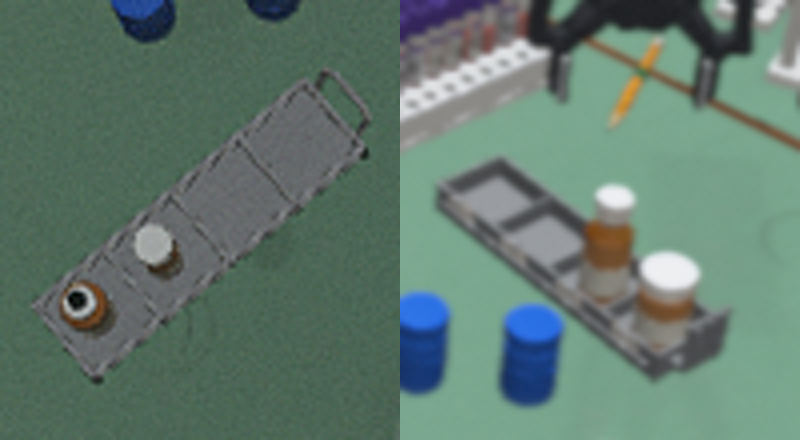

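The tall bottle at (607,250) stands next to the jar, and the vial and dropper are still in the rack at (155,245) and (80,305). Now the vial.

```bash
python3 -m jog '[[[25,19,0,0,0,0],[45,34,0,0,0,0],[48,36,0,0,0,0],[48,36,0,0,0,0],[48,36,0,0,0,0],[45,34,0,0,0,0],[21,15,0,0,0,0],[10,7,0,0,0,0]]]' >/dev/null
python3 -m jog '[[[0,0,20,0,0,0],[0,0,20,0,0,0],[0,0,0,0,0,0],[0,0,0,0,0,0],[0,0,0,0,0,0],[0,0,0,0,0,0],[0,0,0,0,0,0],[0,0,0,0,0,0]]]' >/dev/null
python3 go.py .5045 .1935 .033 40.3
```

```text
t 29.5 now-frame [-0.5  0.8 89. ] target-frame [-0.5  0.9 88.9] turn deg [0.  0.  0.1] q [ 0.27 -0.03  2.   -0.    1.17 -0.44] open 0.0855 F [ 0.7  0.5 -0.2] g 0.0
```

```bash
python3 -m jog '[[[0,1,35,0,0,0],[0,0,30,0,0,0],[0,0,15,0,0,0],[0,0,8,0,0,0],[0,0,1,0,0,0],[0,0,0,0,0,0],[0,0,0,0,0,0],[0,0,0,0,0,0]]]' >/dev/null
python3 -m jog '[[[0,0,0,0,0,0],[0,0,0,0,0,0],[0,0,0,0,0,0],[0,0,0,0,0,0],[0,0,0,0,0,0],[0,0,0,0,0,0],[0,0,0,0,0,0],[0,0,0,0,0,0]]]' 1 40
python3 -m jog '[[[0,0,-10,0,0,0],[0,0,-30,0,0,0],[0,0,-40,0,0,0],[0,0,-40,0,0,0],[0,0,-20,0,0,-9.9],[0,0,0,0,0,-10],[0,0,0,0,0,-10],[0,0,0,0,0,-10]]]'
python3 -m jog '[[[-10,-25,0,0,0,0],[-20,-50,0,0,0,0],[-23,-56,0,0,0,0],[-23,-56,0,0,0,0],[-23,-56,0,0,0,0],[-21,-50,0,0,0,0],[-16,-40,0,0,0,0],[-8,-20,0,0,0,0]]]'
python3 -m jog '[[[0,0,10,0,0,0],[0,0,30,0,0,0],[0,0,0,0,0,0],[0,0,0,0,0,0],[0,0,0,0,0,0],[0,0,0,0,0,0],[0,0,0,0,0,0],[0,0,0,0,0,0]]]' >/dev/null
python3 go.py .5856 -.179 .032 80.1
```

```text
clock: 31.5
tcp_pos: [0.5043, 0.1939, 0.0328]
eef_rot: [0.0, 0.419, 0.908, 0.0]
contact_force: [-0.6, -0.0, 0.0]
opening: 0.0252
gripper_force: 39.4
clock: 32.5
tcp_pos: [0.504, 0.1939, 0.1732]
eef_rot: [0.0, 0.081, 0.997, 0.0]
contact_force: [-0.2, 0.0, -0.5]
opening: 0.0249
gripper_force: 39.2
clock: 33.5
tcp_pos: [0.5869, -0.1803, 0.173]
eef_rot: [-0.0, 0.085, 0.996, 0.0]
contact_force: [0.1, 0.3, -1.4]
opening: 0.0246
gripper_force: 39.4
t 34.5 now-frame [  1.2  -0.8 100.9] target-frame [  1.2  -0.9 100.9] turn deg [-0.   0.   0.2] q [-0.38  0.12  1.82  0.    1.2  -1.78] open 0.025 F [-0.3 -0.3  0.1] g 39.37832227209583
```

```bash
python3 -m jog '[[[1,-1,35,0,0,0],[0,0,30,0,0,0],[0,0,20,0,0,0],[0,0,9,0,0,0],[0,0,4,0,0,0],[0,0,0,0,0,0],[0,0,0,0,0,0],[0,0,0,0,0,0]]]'
python3 -m jog '[[[0,0,0.5,0,0,0],[0,0,0.5,0,0,0],[0,0,0.5,0,0,0],[0,0,0,0,0,0],[0,0,0,0,0,0],[0,0,0,0,0,0],[0,0,0,0,0,0],[0,0,0,0,0,0]]]'
python3 -m jog '[[[0,0,0.4,0,0,0],[0,0,0,0,0,0],[0,0,0,0,0,0],[0,0,0,0,0,0],[0,0,0,0,0,0],[0,0,0,0,0,0],[0,0,0,0,0,0],[0,0,0,0,0,0]]]'
```

```text
clock: 35.5
tcp_pos: [0.5862, -0.1793, 0.0356]
eef_rot: [0.001, 0.084, 0.996, -0.0]
contact_force: [0.0, -0.1, 0.4]
opening: 0.0249
gripper_force: 39.4
clock: 36.5
tcp_pos: [0.5857, -0.1791, 0.0332]
eef_rot: [-0.0, 0.084, 0.996, 0.0]
contact_force: [-0.2, -0.1, -0.9]
opening: 0.0252
gripper_force: 39.4
clock: 37.5
tcp_pos: [0.5857, -0.1791, 0.0328]
eef_rot: [0.0, 0.084, 0.996, -0.0]
contact_force: [-0.2, 0.3, 0.0]
opening: 0.025
gripper_force: 39.5
```

```bash
python3 -m jog '[[[0,0,0.4,0,0,0],[0,0,0,0,0,0],[0,0,0,0,0,0],[0,0,0,0,0,0],[0,0,0,0,0,0],[0,0,0,0,0,0],[0,0,0,0,0,0],[0,0,0,0,0,0]]]'
python3 -m jog '[[[0,0,0.4,0,0,0],[0,0,0,0,0,0],[0,0,0,0,0,0],[0,0,0,0,0,0],[0,0,0,0,0,0],[0,0,0,0,0,0],[0,0,0,0,0,0],[0,0,0,0,0,0]]]'
```

```text
clock: 38.5
tcp_pos: [0.5858, -0.1792, 0.0328]
eef_rot: [0.0, 0.084, 0.996, -0.0]
contact_force: [-2.1, 0.7, 5.5]
opening: 0.0249
gripper_force: 40.0
clock: 39.5
tcp_pos: [0.5859, -0.1792, 0.0328]
eef_rot: [0.0, 0.084, 0.996, -0.0]
contact_force: [-2.2, 1.0, 7.6]
opening: 0.0251
gripper_force: 40.3
```

```bash
python3 -m jog '[[[0,0,0,0,0,0],[0,0,0,0,0,0],[0,0,0,0,0,0],[0,0,0,0,0,0],[0,0,0,0,0,0],[0,0,-5,0,0,0],[0,0,-15,0,0,0],[0,0,-30,0,0,0]]]' -1 >/dev/null
python3 -m jog '[[[0,0,-40,0,0,0],[0,0,-40,0,0,0],[0,0,0,0,0,9.9],[0,0,0,0,0,10],[0,0,0,0,0,10],[0,0,0,0,0,10],[0,0,0,0,0,0],[0,0,0,0,0,0]]]' >/dev/null
python3 go.py .4645 .2375 .16 40.3
python3 - <<'E'
from h import *
from plant import ctrl
c=ctrl.camera("top");s=ctrl.camera("scene")
f=lambda im:cv2.resize(im[:,:,::-1],None,fx=4,fy=4,interpolation=cv2.INTER_CUBIC)
cv2.imwrite("pics/e.png",np.hstack([f(c["image"][140:250,170:270]),f(s["image"][90:200,285:385])]))
x0,x1,y0,y1=183,198,208,222;m=c["image"].max(2)[y0:y1,x0:x1];y,x=np.nonzero(m<50);print(len(x),x.mean()+x0,y.mean()+y0)
y,x=np.nonzero(m<45);print(len(x),x.mean()+x0,y.mean()+y0)
E
```

```text
t 41.5 now-frame [395.5 178.8   2.5] target-frame [396.3 176.9   2.8] turn deg [0.  0.  0.3] q [-0.38  0.09  1.8  -0.    1.25 -1.09] open 0.085 F [ 0.2 -0.1 -0.3] g 0.0
15 189.13333333333333 214.86666666666667
12 188.5 214.5
```

View pics/e.png

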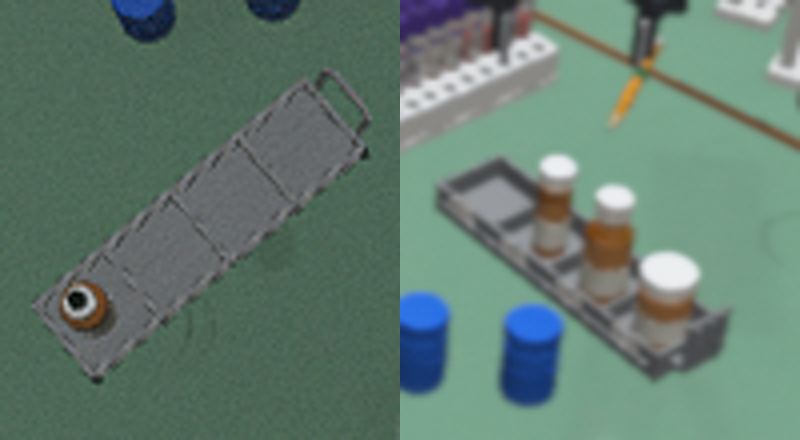

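The vial stands at (553,205) as the third in the carrier. The dropper's teat is at crop (77,299), about (189,214.7) in the image. I'll go there.

```bash
python3 -m jog '[[[30,14,0,0,0,0],[50,23,0,0,0,0],[56,25,0,0,0,0],[56,25,0,0,0,0],[56,25,0,0,0,0],[56,25,0,0,0,0],[50,23,0,0,0,0],[30,14,0,0,0,0]]]' >/dev/null
python3 -m jog '[[[13,6,0,0,0,0],[0,0,20,0,0,0],[0,0,20,0,0,0],[0,0,0,0,0,0],[0,0,0,0,0,0],[0,0,0,0,0,0],[0,0,0,0,0,0],[0,0,0,0,0,0]]]' >/dev/null
python3 go.py .466 .240 .033 40.3
python3 - <<'E'
from h import *
t=pickle.load(open("pics/top.pkl","rb"))
print(ray(t,[[189.1,214.7]],.088),ray(t,[[191,216.25]],.055))
E
```

```text
t 43.6 now-frame [-0.3  0.3 89.5] target-frame [-0.3  0.4 89.5] turn deg [0.  0.  0.1] q [ 0.37 -0.06  2.03  0.    1.17 -0.33] open 0.0854 F [-0.5  0.5  0.2] g 0.0
[[0.46730223 0.24126006 0.088     ]] [[0.46756892 0.2413757  0.055     ]]
```

```bash
python3 -m jog '[[[0,2,35,0,0,0],[0,0,30,0,0,0],[0,0,15,0,0,0],[0,0,8,0,0,0],[0,0,1,0,0,0],[0,0,0,0,0,0],[0,0,0,0,0,0],[0,0,0,0,0,0]]]'
python3 -m jog '[[[0,0,0,0,0,0],[0,0,0,0,0,0],[0,0,0,0,0,0],[0,0,0,0,0,0],[0,0,0,0,0,0],[0,0,0,0,0,0],[0,0,0,0,0,0],[0,0,0,0,0,0]]]' 1 40
python3 -m jog '[[[0,0,-10,0,0,0],[0,0,-30,0,0,0],[0,0,-40,0,0,0],[0,0,-40,0,0,0],[0,0,-20,0,0,-9.9],[0,0,0,0,0,-10],[0,0,0,0,0,-10],[0,0,0,0,0,-10]]]'
python3 -m jog '[[[-16,-25,0,0,0,0],[-29,-45,0,0,0,0],[-32,-50,0,0,0,0],[-32,-50,0,0,0,0],[-32,-50,0,0,0,0],[-32,-50,0,0,0,0],[-32,-50,0,0,0,0],[-28,-45,0,0,0,0]]]' >/dev/null
python3 -m jog '[[[-16,-28,0,0,0,0],[0,0,10,0,0,0],[0,0,30,0,0,0],[0,0,0,0,0,0],[0,0,0,0,0,0],[0,0,0,0,0,0],[0,0,0,0,0,0],[0,0,0,0,0,0]]]'
python3 go.py .6447 -.1894 .032 80.1
```

```text
clock: 44.6
tcp_pos: [0.4672, 0.2413, 0.0336]
eef_rot: [0.0, 0.419, 0.908, 0.0]
contact_force: [0.2, -0.1, -0.0]
opening: 0.0853
gripper_force: 0.0
clock: 45.6
tcp_pos: [0.4669, 0.2412, 0.0332]
eef_rot: [0.0, 0.419, 0.908, 0.0]
contact_force: [-0.1, -0.6, 2.7]
opening: 0.0312
gripper_force: 39.7
clock: 46.6
tcp_pos: [0.4665, 0.241, 0.1733]
eef_rot: [-0.0, 0.081, 0.997, -0.0]
contact_force: [-0.6, -0.9, -0.8]
opening: 0.0304
gripper_force: 39.6
clock: 48.6
tcp_pos: [0.6465, -0.1881, 0.1337]
eef_rot: [0.0, 0.084, 0.996, -0.0]
contact_force: [-0.7, -0.9, -0.6]
opening: 0.0306
gripper_force: 39.7
t 48.6 now-frame [  1.7  -1.5 101.7] target-frame [  1.6  -1.5 101.7] turn deg [-0.   0.1  0.2] q [-0.36  0.25  1.68 -0.    1.22 -1.77] open 0.0306 F [-0.7 -0.9 -0.6] g 39.71284170169383
```

```bash
python3 -m jog '[[[2,-2,35,0,0,0],[0,0,30,0,0,0],[0,0,20,0,0,0],[0,0,9,0,0,0],[0,0,4,0,0,0],[0,0,0,0,0,0],[0,0,0,0,0,0],[0,0,0,0,0,0]]]'
python3 -m jog '[[[0,0,0.5,0,0,0],[0,0,0.5,0,0,0],[0,0,0.5,0,0,0],[0,0,0,0,0,0],[0,0,0,0,0,0],[0,0,0,0,0,0],[0,0,0,0,0,0],[0,0,0,0,0,0]]]'
python3 -m jog '[[[0,0,0.4,0,0,0],[0,0,0,0,0,0],[0,0,0,0,0,0],[0,0,0,0,0,0],[0,0,0,0,0,0],[0,0,0,0,0,0],[0,0,0,0,0,0],[0,0,0,0,0,0]]]'
```

```text
clock: 49.6
tcp_pos: [0.6444, -0.1899, 0.0359]
eef_rot: [0.001, 0.084, 0.996, -0.0]
contact_force: [-0.7, 0.9, 0.0]
opening: 0.031
gripper_force: 39.7
clock: 50.6
tcp_pos: [0.6439, -0.1898, 0.0335]
eef_rot: [0.0, 0.084, 0.996, -0.0]
contact_force: [-0.2, -0.4, -0.7]
opening: 0.0305
gripper_force: 39.7
clock: 51.6
tcp_pos: [0.644, -0.1898, 0.0333]
eef_rot: [0.0, 0.084, 0.996, -0.0]
contact_force: [-0.0, 0.2, 2.2]
opening: 0.0309
gripper_force: 39.8
```

```bash
python3 -m jog '[[[0,0,0.4,0,0,0],[0,0,0,0,0,0],[0,0,0,0,0,0],[0,0,0,0,0,0],[0,0,0,0,0,0],[0,0,0,0,0,0],[0,0,0,0,0,0],[0,0,0,0,0,0]]]'
python3 -m jog '[[[0,0,0,0,0,0],[0,0,0,0,0,0],[0,0,0,0,0,0],[0,0,0,0,0,0],[0,0,0,0,0,0],[0,0,-5,0,0,0],[0,0,-15,0,0,0],[0,0,-30,0,0,0]]]' -1 >/dev/null
python3 -m jog '[[[0,0,-40,0,0,0],[0,0,-40,0,0,0],[0,0,-40,0,0,0],[0,0,0,0,0,10],[0,0,0,0,0,10],[0,0,0,0,0,10],[0,0,0,0,0,0],[0,0,0,0,0,0]]]'
python3 - <<'E'
from h import *
from plant import ctrl
c=ctrl.camera("top");s=ctrl.camera("scene")
f=lambda im:cv2.resize(im[:,:,::-1],None,fx=2,fy=2,interpolation=cv2.INTER_CUBIC)
cv2.imwrite("pics/f.png",np.hstack([f(c["image"][110:250,170:370]),f(s["image"][90:230,200:400])]))
E
```

```text
clock: 52.6
tcp_pos: [0.6441, -0.1898, 0.0332]
eef_rot: [0.0, 0.084, 0.996, -0.0]
contact_force: [-1.5, 0.5, 5.4]
opening: 0.0307
gripper_force: 40.2
clock: 54.6
tcp_pos: [0.644, -0.1898, 0.2035]
eef_rot: [0.0, 0.338, 0.941, 0.0]
contact_force: [-0.1, 1.4, -0.0]
opening: 0.0853
gripper_force: 0.0
```

View pics/f.png

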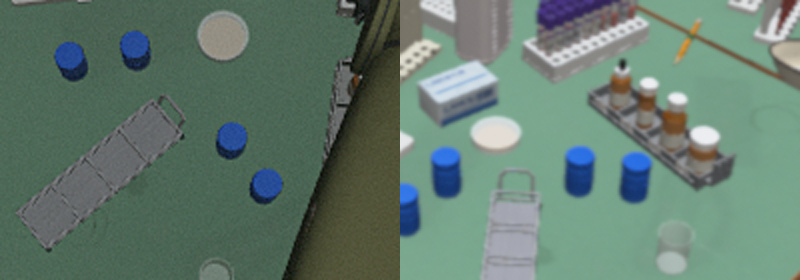

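All four bottles stand upright in the carrier, at (703,150), (675,120), (648,103) and (621,85). They run jar, tall bottle, vial, dropper starting at the lug. The rack is empty and the beaker, dish and blue jars haven't moved.

```bash
python3 -c "
from plant import ctrl
print(ctrl.finish_job())"
```

```text
the job is handed in; nothing more can be done
None
```

The job is handed in at about 55 s: squat jar, tall bottle, slim vial and dropper bottle stand upright in the carrier, in that order from the grip lug; no verdict was returned.

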